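# Check a bearing on the shoe-finishing machine

### The job

Before the bearing check, throw the machine's isolator handle fully to off, towards the green mark. Then take the orange infrared thermometer off its blue rest, aim it square-on at the middle of the yellow patch from about 10 cm away and hold it still there for a good second, without touching the machine. Put the thermometer back upright in its rest, nose pointing the way it was, leaving the isolator off and the hammer, tin, tub and shoe where they are.

Things in the scene. Friction and masses are not known exactly. Their poses are not given: they have to be found in the camera images.
- isolator (a joint): Isolator handle: a T-handle on a hinge on top of the grey isolator box; 0 = off (leaning to the box's -x side, over the green mark), 1.0 rad = on (leaning to +x, over the red mark); upright at 0.5. It stays where it is left; light, 1 to 2 N at the grip.
- isolator_grip (a point): Middle of the black round crossbar of the isolator handle, 75 mm from the hinge; the bar is 16 mm thick and 60 mm long, along the box's y axis, on a 10 mm steel stem. Grip it from above, fingers closing along the box's x axis.
- isolator_hinge (a point): Point on the isolator's hinge axis, at the middle of the box's top, 50 mm above the bench; axes are the box's own: hinge axis along y, off towards -x, on towards +x.
- isolator_box: Grey fixed isolator box 120 x 90 x 50 mm (x, y, z) with green (off, -x) and red (on, +x) marks on its top and a 14 mm radius steel hinge barrel; origin at the centre of its underside on the bench.
- thermometer: Loose orange handheld infrared thermometer, 0.13 to 0.25 kg: straight handle 150 x 30 x 30 mm (x, y, z) with a black 32 mm round nose at the +x end, bent 35 degrees down. Origin at the centre of the handle's underside; x runs along the handle to the nose, z up. Grip across y at the middle of the handle.
- lens (a point): Lens at the tip of the thermometer's nose, 115 mm ahead of and 16 mm below the thermometer's origin. Its x axis is the line of sight, pointing out of the lens, 35 degrees below the handle's x axis; y is the thermometer's y.
- rest: Blue fixed rest: base 150 x 80 x 10 mm with two saddles 96 mm apart along x, whose floors, 55 mm above the base's underside, carry the handle; between lips 12 mm high the saddles are 42 mm wide. 84 mm of free space between the saddles for fingers. Origin at the centre of the base's underside; the thermometer's place is its origin 55 mm above this one, axes parallel, nose to +x.
- yellow_patch (a point): Centre of the flat yellow measuring patch (44 mm disc) on the sloping front of one of the machine's two bearings (the other has a white patch). Its x axis points into the face: the ideal line of sight, 35 degrees below level; y is level.
- yellow_bearing: Fixed grey bearing pedestal with the yellow patch, 60 mm wide, 136 mm high, on the machine's bed; origin at the centre of its underside.
- white_bearing: The other bearing pedestal, same shape, with a white patch; left or right varies.
- machine: Fixed shoe-finishing machine: green bed 260 x 340 x 30 mm (from 90 mm in front of to 170 mm behind the origin), shaft along y 130 mm above the bench, over the origin, with a 124 mm brush in the middle, a 100 mm wheel at each end (out to 207 mm either side; shaft ends at 215 mm), and a motor behind. Origin on the bench under the middle of the shaft; the bearings stand 100 mm left and right of it.
- polish_tin: Bystander: loose dark red tin, 70 mm across, 30 mm high; origin at the centre of its underside.
- hammer: Bystander: loose hammer 200 mm long lying along its x, head at +x; 26 mm high; origin under its middle.
- tub: Bystander: loose blue open tub, 90 mm across, 80 mm high; origin at the centre of its underside.
- shoe: Bystander: loose brown shoe, 205 mm long along x, toe at +x, 70 mm wide, 90 mm high; origin under its middle.
There are look-alikes about, which are no part of the job. There is more than one size of the isolator_box; the one meant has the size given above. What is shaped like the thermometer but white is not meant.

How it is judged:
By the outcome, as a careful person would: the job done as asked, in the order asked, and still so for the second after the job is handed in, with the robot touching nothing.
It also fails if it takes over 56 s, if anything falls off the work surface, if the arm or the gripper's body presses on something with over 40 N, if the wrist force passes 120 N, or if a joint passes its speed limit or range.

### The arm

A 6-joint arm with a two-finger parallel gripper is mounted at the origin on the work surface. World frame = base frame: x ahead of the robot, y to its left, z up, the work surface at z = 0. Lengths are in mm, angles in rad, forces in N, time in s.
With the tool pointing down it reaches from about 300 to 775 mm from the base axis. Payload 14.6 kg.
Tool frame: the origin (TCP) lies midway between the tips of the shut fingers; the grasp point (between the pads) lies 19 mm behind it (manip.grasp_offset is the distance from the TCP to the grasp point, in mm); z points along the fingers, y is the line along which they close (so a half turn about z gives the same grasp; the last joint's range is limited). The gripper opens to 94 mm and grips with 3 to 60 N. Pads are 16 mm wide; open, the fingers measure 119 mm over their backs; the gripper's body (75 mm by 177 mm) begins 78 mm behind the grasp point.
Start: joints at [1.111, 0.3, 1.521, -0, 1.321, -0.067], TCP at [210.524, 508.103, 205.446] pointing down, gripper open.
Joint ranges: [-3.03, 3.03], [-0.79, 2.21], [0.23, 2.52], [-1.04, 4.18], [0, 3.07], [-2.55, 2.55]. Speed limits (rad/s): [2.22, 2.22, 2.57, 3.14, 3.14, 3.14].

### API

Orientations are given as [roll, pitch, yaw] about the fixed x, y, z axes, in that order (R = Rz(yaw) Ry(pitch) Rx(roll)).
In Python, from cell import manip, viewer gives the robot as it stands. The module is installed in compiled form; this text tells all that it offers.
- The arm moves only by the tool move_arm, never from a script. Its argument "moves" is a list of rows, each a list of 4 numbers: the shift along the tool's x, y, z in m, then the turn about the tool's z in rad. A call has 1 to 12 rows; each row is the pose to reach, as a shift and turn from the pose commanded when the call began, along the tool's axes at that moment; what a row does not reach only later rows make up. A row lasts 1/10 s, in which the tool goes at most 50 mm and 8.59 degrees, less where a joint would pass 70% of its speed; a pose out of reach is approached as far as the arm can. A call with a gripper value outside its range is refused whole. "jaw" is the finger opening in m, from 0 to 0.094, set as the call begins (left out, the last holds). The fingers move at their own pace and stop on an object; "squeeze" is the grip in N (left out, the last holds). Time passes only in rows, so rows that repeat a pose let the fingers close. It gives the time, the measured TCP pose, the force, the opening and the grip force at its end, in the units of the state.
- manip.read_state(): the state, without advancing time (a new reading comes with each control period).
- viewer.camera(name): name is "side" or "top"; returns a dict with "frame" (384x512x3 uint8, blue, green, red), "z_map" (384x512 float32, mm along the optical axis (not along the pixel's ray), 0 where there is no reading), "fx", "fy", "cx", "cy" (pixels), "origin" and "orientation" of the camera in the world. Camera axes: x right, y down, z forward; pixel columns grow to the right and rows downward; lengths in mm; the calibration is good to about 2 mm. A picture is of the moment at which its call begins.
- manip.sign_off(): hands the job in; it is judged then, once.
The state is a dict: "clock": time; "joints": joint angles; "qd": joint speeds; "effort": joint torques, N m; "eef_pos": TCP position; "eef_rot": TCP orientation; "wrist_force": force on the tool from outside, world axes, zero at the start; "moment": the same for the moment, N m; "finger_gap": finger opening in mm; "finger_force": force on a finger pad.
Only numpy, scipy, OpenCV 4.12 (cv2) and the standard library are available. Lean on these libraries where they do the work, as an engineer would, in place of code of your own. Each camera call takes 0.05 s, during which the arm holds its last target. There are 200 camera calls.

## Working session

There is one attempt and no reset: what is moved stays moved. The work goes in short steps, Python scripts to look and compute and a tool call to move; the robot and the scene stay as the last step left them, time stands still between calls to the robot, and variables do not carry over. Pictures are saved under pics/ and viewed, at most 10 in all, crops included, and the job is handed in when it is done.

Besides the shell and the picture viewer there is one more tool, called after "Call:" as name(argument=value, ...), one argument or row to a line, values as JSON. move_arm: Moves the arm, as the interface text tells. Its arguments: {"type":"object","properties":{"moves":{"type":"array"},"jaw":{"type":"number"},"squeeze":{"type":"number"}},"required":["moves"]}

```bash
mkdir -p pics; cat > h.py <<'E'
import numpy as np, cv2
from cell import manip, viewer
from scipy.spatial.transform import Rotation as R
def cam(n):
    c=viewer.camera(n); np.savez(n+'.npz',**c); return c
def load(n): return dict(np.load(n+'.npz'))
def rot(o):
    o=np.array(o); return o if o.shape==(3,3) else R.from_euler('xyz',o).as_matrix()
def cloud(c):
    h,w=c['z_map'].shape; u,v=np.meshgrid(np.arange(w),np.arange(h)); z=c['z_map']
    p=np.stack([(u-c['cx'])/c['fx']*z,(v-c['cy'])/c['fy']*z,z],-1)
    P=p@rot(c['orientation']).T+np.array(c['origin']); P[z==0]=np.nan; return P
E
python3 - <<'E'
from h import *
for n in('top','side'):
    c=cam(n); cv2.imwrite(f'pics/{n}0.png',cv2.resize(c['frame'],(768,576),interpolation=cv2.INTER_CUBIC)); print(n,c['origin'],c['orientation'],c['fx'])
s=manip.read_state(); print(s)
E
```

```text
top [ 299.51300754  -30.83581524 1473.48576604] [-2.99551276  0.02165697 -1.57469857] 393.75495166199875
side [  66.55118451 -963.94595612  896.39196259] [-2.19689755  0.01588809 -0.4511583 ] 427.31210980264166
{'clock': 0.1, 'joints': array([ 1.11139242e+00,  3.00435480e-01,  1.52150413e+00,  1.84440028e-05,
        1.32070667e+00, -6.66032646e-02]), 'qd': array([-0.00031599, -0.00069131, -0.00046506,  0.00097305,  0.00057949,
        0.0002183 ]), 'effort': array([ 2.17121393e-03, -5.32644367e+01, -3.53282189e+01,  7.10021588e-02,
        2.34889792e-02, -8.04404931e-05]), 'eef_pos': array([210.4244107 , 507.9042605 , 204.93842236]), 'eef_rot': array([-3.14054255e+00, -8.79491214e-05,  2.74878739e+00]), 'wrist_force': array([-0.57104318, -0.4642366 ,  0.0621386 ]), 'moment': array([-0.04581751,  0.03223537, -0.00635184]), 'finger_force': 0.0, 'finger_gap': 93.9108199648287}
```

View pics/top0.png

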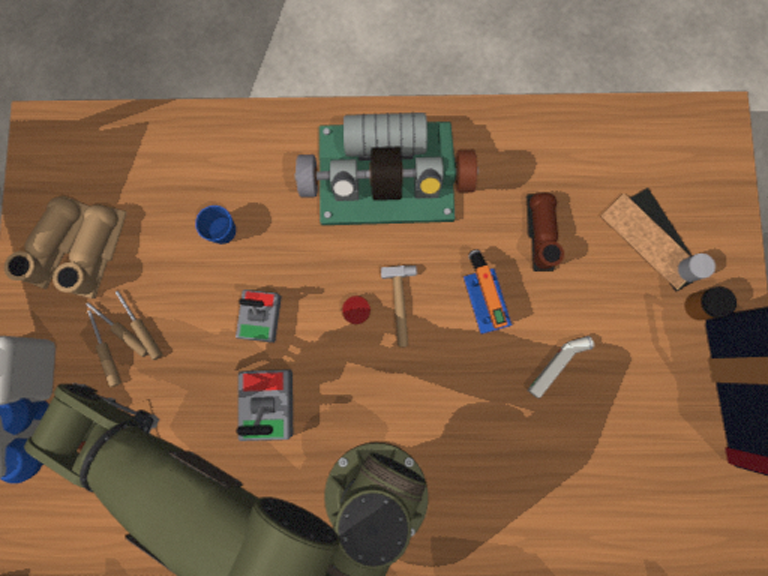

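View pics/side0.png

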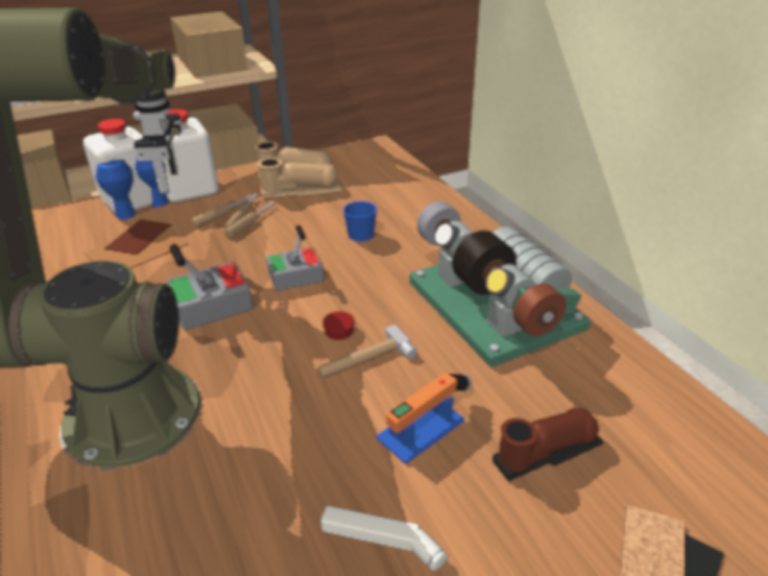

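The top view shows two isolator boxes, at (258,315) and (265,405), in the 768-wide picture. It also shows the thermometer on its rest at (488,290), a white look-alike at (562,365), and the yellow patch at (430,185). I'll measure both boxes, the rest and the patch.

```bash
cat > m.py <<'E'
from h import *
def rect(P,m):
    q=P[m][:,:2].astype(np.float32); r=cv2.minAreaRect(q); return np.round(r[0],1),np.round(r[1],1),round(r[2],1),len(q)
for n in('top','side'):
    c=load(n); P=cloud(c); hsv=cv2.cvtColor(c['frame'],cv2.COLOR_BGR2HSV); H,S,V=[hsv[...,i].astype(int) for i in range(3)]
    X,Y,Z=P[...,0],P[...,1],P[...,2]
    def box(x0,x1,y0,y1): return (X>x0)&(X<x1)&(Y>y0)&(Y<y1)
    print(n)
    print(' table z',np.nanmedian(Z[box(300,400,-100,0)]))
    for nm,b in(('far',box(330,540,120,300)),('near',box(130,330,120,300))):
        m=b&(Z>25)&(Z<58); print(nm,'box',rect(P,m), 'topz',np.nanmedian(Z[m&(Z>33)]))
        for cn,mm in(('green',(H>45)&(H<85)&(S>100)),('red',((H<8)|(H>172))&(S>120))):
            k=m&mm; print('  ',cn,k.sum(),np.round(np.nanmean(P[k],0),1) if k.any() else '')
        k=b&(Z>75); print('  high',k.sum(),np.round(np.nanmean(P[k],0),1), 'maxz',np.nanmax(Z[b]), rect(P,k) if k.sum()>4 else '')
    b=box(300,560,-380,-120)
    m=b&(H>8)&(H<18)&(S>180)&(V>150)&(Z>60); print('orange',rect(P,m),np.nanmean(P[m],0),np.nanpercentile(Z[m],[5,50,95]))
    m=b&(H>100)&(H<125)&(S>150)&(Z<25)&(Z>3); print('blue base',rect(P,m),np.nanmean(P[m],0))
    m=b&(H>100)&(H<125)&(S>150)&(Z>40); print('saddles',rect(P,m),np.nanmean(P[m],0))
    m=box(500,800,-250,100)&(H>22)&(H<33)&(S>150)&(Z>50)
    q=P[m]; 
    ct=q.mean(0); u,s,vt=np.linalg.svd(q-ct); nrm=vt[2]*-np.sign(vt[2][0])*-1; print('yellow',len(q),ct,q.min(0),q.max(0),'n',nrm,s/np.sqrt(len(q)))
    np.save(n+'_y.npy',q)
    m=box(450,900,-300,300)&(H>65)&(H<90)&(S>80)&(Z>15)&(Z<45); print('bed',rect(P,m),np.nanmedian(Z[m]))
    for nm,b2,mm in(('tin',box(300,450,0,110),((H<6)|(H>172))&(S>150)&(Z>15)),('hammer',box(250,520,-80,40),(Z>10)),('shoe',box(400,600,-420,-260),(Z>15)),('tub',box(450,620,200,400),(Z>15))):
        m=b2&mm; print(nm,rect(P,m) if m.any() else 0)
E
python3 m.py
python3 - <<'E'
from h import *
c=load('side'); cv2.imwrite('pics/iso.png',cv2.resize(c['frame'][140:230,100:225],(800,576),interpolation=cv2.INTER_CUBIC))
E
```

```text
top
 table z 1.3858902037247844
far box (array([428. , 268.2]), array([ 62.6, 121.5]), 89.7, 462) topz 50.720672030530864
   green 93 [388.1 279.1  51.6]
   red 90 [471.3 271.1  51.5]
  high 74 [449.1 279.  121.4] maxz 134.19274004838144 (array([445.8, 278. ]), array([42. , 26.8]), 82.2, 74)
near box (array([220. , 203.9]), array([158.5,   6.2]), 2.9, 63) topz 45.34061495592982
   green 0 
   red 0 
  high 1420 [160.  255.5 479.7] maxz 623.2037852802393 (array([206. , 245.4]), array([151.8, 109.2]), 0.0, 1420)
orange (array([ 468.4, -274.5]), array([146.1,  29.4]), 15.4, 247) [ 480.38079609 -270.45054945   85.67402215] [80.77111593 85.70083238 90.09375745]
blue base (array([ 465.4, -278.4]), array([145.1,  77.5]), 14.4, 318) [ 460.29995369 -264.28219051   11.29619391]
saddles (array([ 466.8, -277.2]), array([106.7,  53.7]), 15.4, 35) [ 467.5686056  -265.72275295   61.00114402]
yellow 57 [ 714.95928375 -131.41538406  160.10489381] [ 702.90826177 -150.04556603  139.77726415] [ 727.85956625 -111.7770335   180.21777977] n [ 0.80783109  0.01511108 -0.58922032] [11.33754463  9.55368612  2.
[... 1302 characters left out ...]
,[5,50,95]))
  return np.nanmean(a, axis, out=out, keepdims=keepdims)
m.py:21: RuntimeWarning: Mean of empty slice.
  ct=q.mean(0); u,s,vt=np.linalg.svd(q-ct); nrm=vt[2]*-np.sign(vt[2][0])*-1; print('yellow',len(q),ct,q.min(0),q.max(0),'n',nrm,s/np.sqrt(len(q)))
  ret = um.true_divide(
Traceback (most recent call last):
  File "m.py", line 21, in <module>
    ct=q.mean(0); u,s,vt=np.linalg.svd(q-ct); nrm=vt[2]*-np.sign(vt[2][0])*-1; print('yellow',len(q),ct,q.min(0),q.max(0),'n',nrm,s/np.sqrt(len(q)))
                                                                                                        ~~~~~^^^
ValueError: zero-size array to reduction operation minimum which has no identity
```

View pics/iso.png

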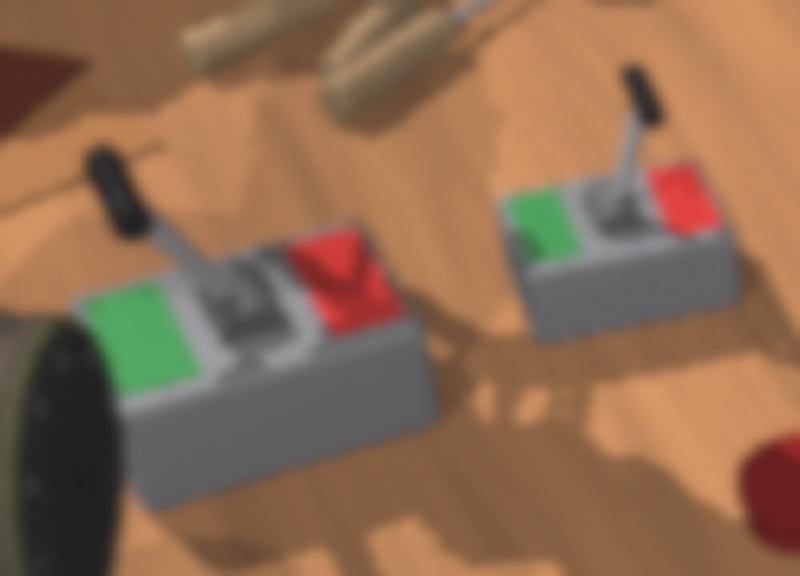

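The two isolators are the far box at (258,315), about 120 mm long with its handle over red, and the near box at (265,405), about 160 mm long. The far one matches the given 120 x 90 size, and the crop confirms it is the smaller and is on. Next I'll refine its pose, the patch and the rest.

```bash
cat > m2.py <<'E'
from h import *
def rect(q):
    q=q[:,:2].astype(np.float32); r=cv2.minAreaRect(q); return np.round(r[0],1),np.round(r[1],1),round(r[2],1),len(q)
for n in('top','side'):
    c=load(n); P=cloud(c); hsv=cv2.cvtColor(c['frame'],cv2.COLOR_BGR2HSV); H,S,V=[hsv[...,i].astype(int) for i in range(3)]
    X,Y,Z=P[...,0],P[...,1],P[...,2]
    box=lambda x0,x1,y0,y1:(X>x0)&(X<x1)&(Y>y0)&(Y<y1)
    print(n)
    m=box(340,520,180,360)&(Z>40)&(Z<58); print('box',rect(P[m]))
    m&=(V>0); k=m&(H>45)&(H<85)&(S>100); print(' green',rect(P[k])); k=m&((H<8)|(H>172))&(S>120); print(' red',rect(P[k]))
    k=box(340,520,180,360)&(Z>95); print(' bar',rect(P[k]),np.nanmean(P[k],0),np.nanpercentile(Z[k],[10,50,95]))
    k=box(360,590,-390,-160)&(Z>70)&(S>150)&(H<25); print('orange',rect(P[k]),np.nanmean(P[k],0))
    k&=(Z>80)&(Z<92); print('orange top',rect(P[k]),np.nanmean(P[k],0))
    k=box(500,800,-180,-80)&(H>18)&(H<38)&(S>90)&(Z>120)&(Z<200)
    if k.sum()>10:
        kk=cv2.morphologyEx(k.astype(np.uint8),cv2.MORPH_CLOSE,np.ones((3,3))); nn,l,st,cc=cv2.connectedComponentsWithStats(kk); i=1+np.argmax(st[1:,4]); k=(l==i)&~np.isnan(Z)
        q=P[k]; ct=q.mean(0); vt=np.linalg.svd(q-ct)[2]; print('yellow',len(q),ct,(q.min(0)+q.max(0))/2,np.ptp(q,axis=0),vt[2],cc[i])
    k=box(560,960,-300,250)&(Z>22)&(Z<40)&(H>60)&(H<95); q=P[k]; print('bed',rect(q))
    if n=='top':
        # fit front edge of bed
        e=[]
        for y in np.arange(-180,120,10):
            s=q[(abs(q[:,1]-y)<5)]
            if len(s)>5:e.append((y,s[:,0].min()))
        print(' front',np.polyfit(*np.array(e).T,1))
E
python3 m2.py
```

```text
top
box (array([430.1, 287.6]), array([ 90.8, 120.4]), 82.6, 664)
 green (array([389.7, 292.1]), array([67.6, 27.9]), 83.3, 141)
 red (array([470.8, 281.6]), array([68.5, 28.5]), 80.1, 109)
 bar (array([451.2, 284.9]), array([56.4, 18.9]), 89.6, 82) [451.44707066 283.96226098 126.70525651] [122.0344677  128.40256872 133.30219995]
orange (array([ 469. , -274.4]), array([147.9,  31.1]), 16.0, 291) [ 477.86214479 -271.09099304   85.59602842]
orange top (array([ 469.1, -274.3]), array([147.6,  31.1]), 16.0, 277) [ 478.00566073 -271.25810943   85.8371927 ]
yellow 122 [ 715.94036988 -130.10488465  161.27656183] [ 716.77360995 -130.67761505  161.18578038] [27.73069637 45.63326035 48.16188144] [-0.835109   -0.04304784  0.54839752] [286.39344262 123.2704918 ]
bed (array([793.8, -28.9]), array([258.5, 334.9]), 1.3, 2448)
 front [-2.25702684e-02  6.65349888e+02]
side
box (array([430.5, 284.8]), array([ 92. , 119.4]), 82.7, 472)
 green (array([389.9, 288.8]), array([61.5, 22.7]), 82.8, 62)
 red (array([471.5, 284.9]), array([73.9, 30.9]), 80.9, 91)
 bar (array([450.5, 283.3]), array([60.3, 16.4]), 82.9, 57) [450.05183314 278.41424636 121.0669293 ] [101.93912904 125.00495818 129.48100803]
orange (array([ 471.2, -277. ]), array([154.4,  30.9]), 16.6, 529) [ 473.40093026 -280.74496603   81.89851726]
orange top (array([ 471.2, -276.9]), array([154.3,  30.5]), 16.3, 387) [ 477.77404585 -276.55404565   84.19342189]
yellow 165 [ 716.6584836  -129.3426636   159.03866713] [ 717.12323795 -127.33193324  156.22353968] [27.30237825 49.35224248 43.54858471] [-0.82671964 -0.00114568  0.56261295] [330.76646707 186.61077844]
bed (array([792. , -33.5]), array([253. , 338.2]), 0.9, 1984)
```

```bash
cat > go.py <<'E'
from h import *; import sys
# usage: go.py x y z yawdeg -> shift & turn from current pose
s=manip.read_state(); p=s['eef_pos']; Rt=R.from_euler('xyz',s['eef_rot'])
x,y,z,a=map(float,sys.argv[1:5]); d=Rt.inv().apply(np.array([x,y,z])-p)/1000
print('t',s['clock'],'p',p.round(1),'rpy',np.degrees(s['eef_rot']).round(1),'gap',s['finger_gap'],'F',s['wrist_force'].round(1))
t=-(np.radians(a)-s['eef_rot'][2]); print('shift',d.round(4),'turn',((t+np.pi)%(2*np.pi)-np.pi).round(4))
E
python3 go.py 448.5 265.4 180 82.6
```

```text
t 0.1 p [210.4 507.9 204.9] rpy [-179.9   -0.   157.5] gap 93.9108199648287 F [-0.6 -0.5  0.1]
shift [-0.3128 -0.1329  0.0251] turn 1.3071
```

Call:
move_arm(
  moves=[
    [-0.313,-0.133,0.025,1.307],
    [-0.313,-0.133,0.025,1.307],
    [-0.313,-0.133,0.025,1.307],
    [-0.313,-0.133,0.025,1.307],
    [-0.313,-0.133,0.025,1.307],
    [-0.313,-0.133,0.025,1.307],
    [-0.313,-0.133,0.025,1.307],
    [-0.313,-0.133,0.025,1.307],
    [-0.313,-0.133,0.025,1.307],
    [-0.313,-0.133,0.025,1.307],
    [-0.313,-0.133,0.025,1.307],
    [-0.313,-0.133,0.025,1.307],
  ],
  jaw=0.05,
)

```text
clock: 1.3
eef_pos: [448.6, 265.6, 180.4]
eef_rot: [-3.141, 0.0, 1.445]
wrist_force: [-0.6, -0.2, -0.2]
finger_gap: 50.0
finger_force: 0.0
```

```bash
python3 go.py 448.5 265.4 103 82.6; python3 - <<'E'
from h import *
c=cam('side'); cv2.imwrite('pics/iso2.png',cv2.resize(c['frame'][90:240,90:290],(800,600),interpolation=cv2.INTER_CUBIC))
E
python3 m2.py 2>&1 | grep -A3 side
```

```text
t 1.3 p [448.6 265.6 180.4] rpy [-180.     0.    82.8] gap 49.961724346998146 F [-0.6 -0.2 -0.2]
shift [-0.0002 -0.      0.0774] turn 0.0033
side
box (array([430.8, 284.5]), array([ 97.1, 121. ]), 83.2, 480)
 green (array([390.3, 289.8]), array([64.5, 22.7]), 84.1, 61)
 red (array([472.4, 284. ]), array([78. , 32.3]), 81.4, 92)
```

View pics/iso2.png

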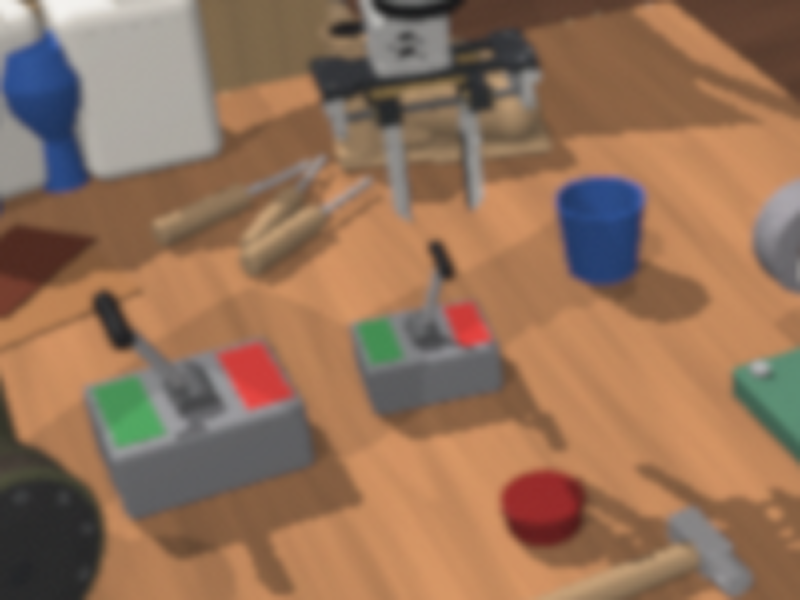

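The fingers at (400,210) and (475,205) straddle the handle bar at (442,258). I'll lower, then push towards green.

Call:
move_arm(
  moves=[
    [0,0,0.04,0],
    [0,0,0.077,0],
    [0,0,0.077,0],
    [0,-0.02,0.077,0],
    [0,-0.035,0.077,0],
    [0,-0.05,0.077,0],
    [0,-0.06,0.077,0],
    [0,-0.068,0.077,0],
    [0,-0.068,0.077,0],
    [0,-0.068,0.077,0],
  ],
)

```text
clock: 2.35
eef_pos: [381.7, 274.3, 103.9]
eef_rot: [3.141, -0.0, 1.442]
wrist_force: [0.1, 0.3, 0.4]
finger_gap: 50.1
finger_force: 0.0
```

Call:
move_arm(
  moves=[
    [0,-0.002,0,0],
    [0,-0.004,0,0],
    [0,-0.006,0,0],
    [0,-0.006,0,0],
  ],
)

```text
clock: 2.75
eef_pos: [375.2, 274.9, 103.4]
eef_rot: [-3.141, 0.0, 1.442]
wrist_force: [-0.1, -0.5, -0.7]
finger_gap: 49.9
finger_force: 0.0
```

Call:
move_arm(
  moves=[
    [0,-0.002,0,0],
    [0,-0.004,0,0],
    [0,-0.004,0,0],
  ],
)

```text
clock: 3.05
eef_pos: [373.7, 275.2, 103.5]
eef_rot: [3.136, -0.001, 1.442]
wrist_force: [22.6, -2.0, -13.1]
finger_gap: 50.2
finger_force: 11.3
```

Call:
move_arm(
  moves=[
    [0,-0.002,0,0],
    [0,-0.003,0,0],
    [0,-0.003,0,0],
  ],
)

```text
clock: 3.35
eef_pos: [373.2, 275.4, 103.5]
eef_rot: [3.131, -0.002, 1.441]
wrist_force: [44.5, -4.7, -27.0]
finger_gap: 50.9
finger_force: 22.2
```

It's firmly at the stop. I'll back off, raise, and check.

Call:
move_arm(
  moves=[
    [0,0.01,0,0],
    [0,0.022,0,0],
    [0,0.022,0,0],
    [0,0.022,-0.04,0],
    [0,0.022,-0.08,0],
    [0,0.022,-0.12,0],
    [0,0.022,-0.12,0],
    [0,0.022,-0.12,0],
  ],
  jaw=0.07,
)

```text
clock: 4.15
eef_pos: [390.0, 273.1, 223.5]
eef_rot: [3.141, -0.001, 1.442]
wrist_force: [-1.2, 0.2, -0.8]
finger_gap: 70.5
finger_force: 0.0
```

```bash
python3 - <<'E'
from h import *
for n in('top','side'):
    c=cam(n);P=cloud(c);X,Y,Z=[P[...,i] for i in range(3)]
    k=(X>340)&(X<520)&(Y>200)&(Y<360)&(Z>95)&(Z<140)&(c['frame'].max(-1)<70); q=P[k]; print(n,len(q), q.mean(0) if len(q) else '', cv2.minAreaRect(q[:,:2].astype(np.float32)) if len(q) else '')
    if n=='side': cv2.imwrite('pics/iso3.png',cv2.resize(c['frame'][90:240,90:290],(800,600),interpolation=cv2.INTER_CUBIC))
E
python3 go.py 469.5 -275.5 200 15.7
```

```text
top 18 [392.05296113 269.51717668 121.70332722] ((391.9022216796875, 269.30291748046875), (16.031494140625, 10.844362258911133), 21.639482498168945)
side 17 [391.72306925 278.3498257  121.60500727] ((391.7292785644531, 280.957275390625), (40.990970611572266, 7.422383785247803), 87.52080535888672)
t 4.25 p [389.6 272.8 222.1] rpy [-1.799e+02  1.000e-01  8.260e+01] gap 70.05003173177613 F [ 0.2 -1.  -0.7]
shift [-0.5335  0.1497  0.0225] turn 1.1679
```

View pics/iso3.png

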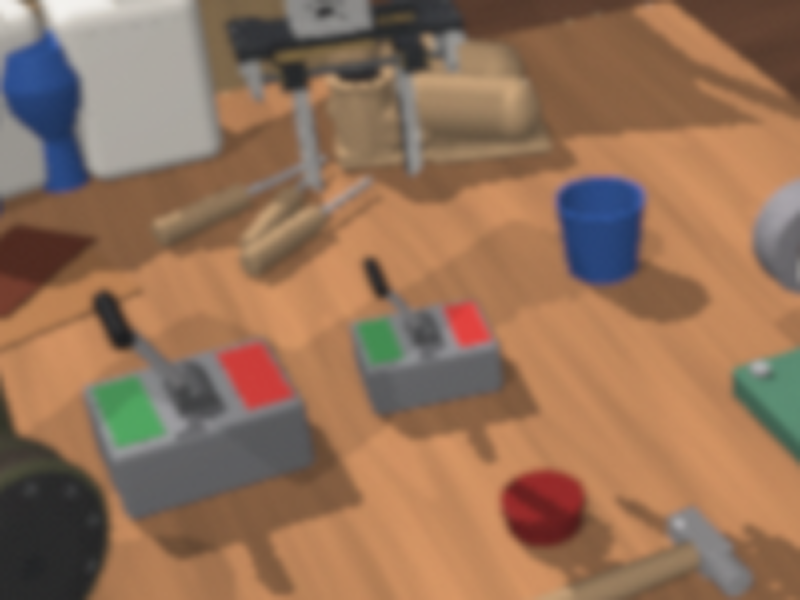

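The handle is now over green (bar at (375,275), x about 392), so it's off. Next, the thermometer.

Call:
move_arm(
  moves=[
    [-0.533,0.15,0.022,1.168],
    [-0.533,0.15,0.022,1.168],
    [-0.533,0.15,0.022,1.168],
    [-0.533,0.15,0.022,1.168],
    [-0.533,0.15,0.022,1.168],
    [-0.533,0.15,0.022,1.168],
    [-0.533,0.15,0.022,1.168],
    [-0.533,0.15,0.022,1.168],
    [-0.533,0.15,0.022,1.168],
    [-0.533,0.15,0.022,1.168],
    [-0.533,0.15,0.022,1.168],
    [-0.533,0.15,0.022,1.168],
  ],
)

```text
clock: 5.45
eef_pos: [469.6, -278.7, 198.8]
eef_rot: [-3.139, 0.003, 0.27]
wrist_force: [0.5, 0.5, -0.4]
finger_gap: 69.9
finger_force: 0.0
```

Call:
move_arm(
  moves=[
    [0,0,0,0],
    [0,0,0,0],
  ],
)

```text
clock: 5.65
eef_pos: [470.2, -273.8, 200.7]
eef_rot: [-3.14, 0.001, 0.274]
wrist_force: [-0.4, -0.4, 0.8]
finger_gap: 69.9
finger_force: 0.0
```

```bash
python3 go.py 469.5 -275.5 51 15.7; python3 - <<'E'
from h import *
c=cam('side'); cv2.imwrite('pics/th.png',cv2.resize(c['frame'][150:330,200:440],(800,600),interpolation=cv2.INTER_CUBIC))
E
```

```text
t 5.65 p [ 470.2 -273.8  200.7] rpy [-1.799e+02  1.000e-01  1.570e+01] gap 69.87351975856714 F [-0.4 -0.4  0.8]
shift [-0.001   0.0017  0.1497] turn 0.0003
```

View pics/th.png

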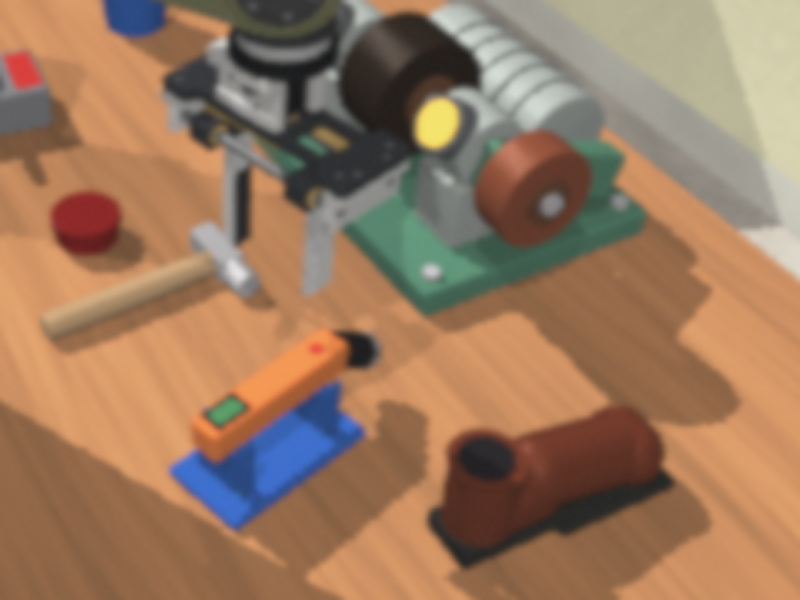

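The orange thermometer at (267,390) sits on the blue rest below the gripper, and the white look-alike is elsewhere. I'll descend and grip.

Call:
move_arm(
  moves=[
    [-0.001,0.001,0.04,0],
    [-0.001,0.001,0.08,0],
    [-0.001,0.001,0.11,0],
    [-0.001,0.001,0.135,0],
    [-0.001,0.001,0.149,0],
    [-0.001,0.001,0.149,0],
    [-0.001,0.001,0.149,0],
  ],
)

```text
clock: 6.4
eef_pos: [470.3, -275.9, 53.6]
eef_rot: [3.141, -0.001, 0.274]
wrist_force: [0.4, 0.5, 0.7]
finger_gap: 70.3
finger_force: 0.0
```

Call:
move_arm(
  moves=[
    [0,0,0,0],
    [0,0,0,0],
    [0,0,0,0],
    [0,0,0,0],
    [0,0,0,0],
    [0,0,0,0],
    [0,0,0,0],
    [0,0,0,0],
  ],
  jaw=0.02,
  squeeze=35,
)

```text
clock: 7.2
eef_pos: [469.8, -276.1, 52.5]
eef_rot: [3.142, -0.0, 0.274]
wrist_force: [-0.5, -0.1, 1.7]
finger_gap: 29.7
finger_force: 35.0
```

```bash
python3 go.py 469.5 -275.5 51 15.7; python3 - <<'E'
from h import *
for n in('top','side'): cam(n)
E
python3 m2.py|grep orange
```

```text
t 7.2 p [ 469.8 -276.1   52.5] rpy [180.   -0.   15.7] gap 29.662364588842607 F [-0.5 -0.1  1.7]
shift [-0.0001 -0.0007  0.0015] turn -0.0003
orange (array([ 510.5, -232.4]), array([11.7, 79.7]), 55.3, 27) [ 520.50137036 -239.79017712  147.01374199]
orange top (array([ 533.9, -248.6]), array([11.7, 22.8]), 55.3, 17) [ 531.8542228  -248.8258568    85.05661877]
orange (array([ 440.6, -286.3]), array([92.3, 33. ]), 16.1, 243) [ 435.43303197 -291.21278877   81.68956666]
orange top (array([ 441.5, -285.6]), array([90.9, 31. ]), 17.2, 177) [ 440.5202774  -287.48286672   83.99071468]
```

Gripped at 29.7 mm. Lifting straight up.

Call:
move_arm(
  moves=[
    [0,0,-0.005,0],
    [0,0,-0.015,0],
    [0,0,-0.03,0],
    [0,0,-0.05,0],
    [0,0,-0.075,0],
    [0,0,-0.1,0],
    [0,0,-0.125,0],
    [0,0,-0.145,0],
    [0,0,-0.162,0],
    [0,0,-0.174,0],
    [0,0,-0.179,0],
    [0,0,-0.179,0],
  ],
)

```text
clock: 8.5
eef_pos: [469.8, -276.1, 231.8]
eef_rot: [3.141, -0.0, 0.274]
wrist_force: [0.3, -0.6, -2.1]
finger_gap: 29.7
finger_force: 35.0
```

```bash
python3 go.py 519.6 -133.9 231 1.2
```

```text
t 8.5 p [ 469.8 -276.1  231.8] rpy [180.   -0.   15.7] gap 29.658282662348178 F [ 0.3 -0.6 -2.1]
shift [ 0.0864 -0.1234  0.0008] turn 0.2529
```

Call:
move_arm(
  moves=[
    [0.005,-0.01,0,0.02],
    [0.014,-0.027,0,0.05],
    [0.024,-0.046,0,0.09],
    [0.034,-0.065,0,0.13],
    [0.044,-0.084,0,0.17],
    [0.053,-0.101,0,0.21],
    [0.06,-0.115,0,0.235],
    [0.065,-0.124,0.001,0.25],
    [0.067,-0.128,0.001,0.253],
    [0.067,-0.128,0.001,0.253],
    [0.067,-0.128,0.001,0.253],
  ],
)

```text
clock: 9.6
eef_pos: [499.5, -135.1, 230.1]
eef_rot: [-3.142, 0.001, 0.021]
wrist_force: [-0.1, -0.4, -0.9]
finger_gap: 29.8
finger_force: 35.0
```

```bash
python3 go.py 519.6 -133.9 231 1.2; python3 - <<'E'
from h import *
for n in('top','side'):
    c=cam(n)
    P=cloud(c); hsv=cv2.cvtColor(c['frame'],cv2.COLOR_BGR2HSV); H,S,V=[hsv[...,i].astype(int) for i in range(3)]
    X,Y,Z=[P[...,i] for i in range(3)]
    k=(X>400)&(X<600)&(abs(Y+134)<60)&(Z>225)&(Z<275)&(S>140)&(H<22); q=P[k]
    if k.sum()>5: print(n,len(q),q.min(0),q.max(0),cv2.minAreaRect(q[:,:2].astype(np.float32)),np.percentile(q[:,2],[5,50,95]))
    k=(X>570)&(X<640)&(abs(Y+134)<40)&(Z>190)&(Z<260); q=P[k]
    if k.sum()>5: print(' nose',len(q),q.min(0),q.max(0),np.median(q,0))
    k=(X>690)&(X<745)&(Y>-160)&(Y<-100)&(H>18)&(H<38)&(S>90)&(Z>130)&(Z<190); q=P[k]
    if k.sum()>5: print(' yel',len(q),q.mean(0))
cv2.imwrite('pics/aim.png',cv2.resize(c['frame'][100:280,250:490],(800,600),interpolation=cv2.INTER_CUBIC))
E
```

```text
t 9.6 p [ 499.5 -135.1  230.1] rpy [-180.     0.     1.2] gap 29.76082871067705 F [-0.1 -0.4 -0.9]
shift [ 0.0201 -0.0008 -0.0009] turn 0.0
top 15 [ 475.49278663 -148.65852114  258.39832697] [ 482.55424521 -127.17300508  269.35557762] ((479.940185546875, -137.92172241210938), (21.953344345092773, 6.420352935791016), 82.779541015625) [258.78030062 262.34674991 267.31244303]
 nose 15 [ 574.2319796  -144.6496044   225.54589751] [ 621.27190168 -116.9087157   252.05206232] [ 608.70446264 -127.82785467  240.4457262 ]
 yel 123 [ 716.0254423  -130.31832397  160.84574893]
side 512 [ 423.54118032 -155.24472411  232.01087945] [ 574.20497362 -119.53331322  265.61121423] ((498.85284423828125, -136.61642456054688), (150.21778869628906, 34.13581848144531), 1.5426065921783447) [237.4530696  254.91333953 263.15830013]
 nose 161 [ 570.03531662 -150.17790969  208.29273103] [ 619.89825835 -127.68694162  258.94251007] [ 593.99908444 -145.20367821  236.56771632]
 yel 167 [ 716.63117897 -129.41045822  158.92140254]
```

View pics/aim.png

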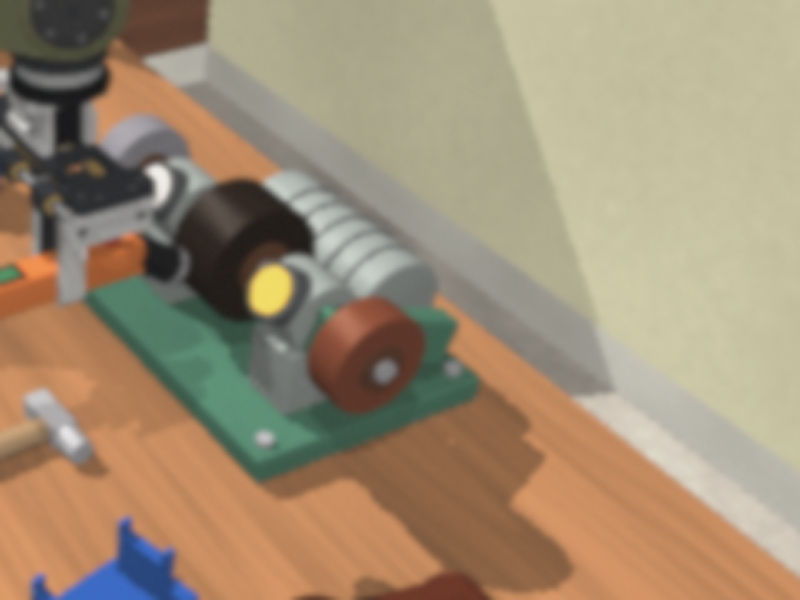

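The side view shows the thermometer at the left (nose at (170,262)), heading for the yellow patch at (270,290). The measured handle pose matches the gripper to about 1 mm. I'll move the final 20 mm and hold.

Call:
move_arm(
  moves=[
    [0.005,0,0,0],
    [0.012,-0.001,0,0],
    [0.017,-0.001,-0.001,0],
    [0.02,-0.001,-0.001,0],
    [0.02,-0.001,-0.001,0],
    [0.02,-0.001,-0.001,0],
  ],
)

```text
clock: 10.3
eef_pos: [519.6, -133.3, 231.3]
eef_rot: [-3.142, 0.0, 0.021]
wrist_force: [-1.1, 0.1, -1.4]
finger_gap: 29.8
finger_force: 35.0
```

```bash
python3 go.py 519.6 -133.9 231 1.2; python3 - <<'E'
from h import *
c=cam('side');P=cloud(c); hsv=cv2.cvtColor(c['frame'],cv2.COLOR_BGR2HSV); H,S,V=[hsv[...,i].astype(int) for i in range(3)]
X,Y,Z=[P[...,i] for i in range(3)]
k=(X>420)&(X<600)&(abs(Y+134)<60)&(Z>225)&(Z<275)&(S>140)&(H<22); q=P[k]; print(len(q),q.min(0),q.max(0))
f=q[q[:,1]<-145]  # near side face: lower/upper edges vs x
up=[(x,np.percentile(q[abs(q[:,0]-x)<6][:,2],90),np.percentile(f[abs(f[:,0]-x)<6][:,2],8)) for x in np.arange(450,590,12) if (abs(f[:,0]-x)<6).sum()>5]
up=np.array(up); print(up.round(1),np.degrees(np.polyfit(up[:,0],up[:,1],1)[0]),np.degrees(np.polyfit(up[:,0],up[:,2],1)[0]))
E
```

```text
t 10.3 p [ 519.6 -133.3  231.3] rpy [-180.     0.     1.2] gap 29.839103438221187 F [-1.1  0.1 -1.4]
shift [-0.      0.0006  0.0003] turn -0.0001
504 [ 443.19503258 -152.43215899  233.50706852] [ 597.96173195 -118.83158303  266.9983897 ]
[[450.  263.7 238.2]
 [462.  261.7 237.9]
 [474.  262.9 238.1]
 [486.  263.7 239. ]
 [498.  263.8 236.5]
 [510.  264.9 241.8]
 [546.  263.3 241.9]
 [558.  263.7 242.8]
 [570.  263.3 241.6]
 [582.  263.  241. ]] 0.13533527277325177 2.0445803127022417
```

The handle is level within measurement noise. Holding still.

Call:
move_arm(
  moves=[
    [0,0,0,0],
    [0,0,0,0],
    [0,0,0,0],
    [0,0,0,0],
    [0,0,0,0],
    [0,0,0,0],
    [0,0,0,0],
    [0,0,0,0],
    [0,0,0,0],
    [0,0,0,0],
    [0,0,0,0],
    [0,0,0,0],
  ],
)

```text
clock: 11.55
eef_pos: [519.6, -133.3, 231.4]
eef_rot: [-3.142, 0.0, 0.021]
wrist_force: [-0.7, -0.8, -2.4]
finger_gap: 29.8
finger_force: 35.0
```

Call:
move_arm(
  moves=[
    [0,0,0,0],
    [0,0,0,0],
    [0,0,0,0],
    [0,0,0,0],
    [0,0,0,0],
    [0,0,0,0],
    [0,0,0,0],
    [0,0,0,0],
    [0,0,0,0],
    [0,0,0,0],
  ],
)

```text
clock: 12.55
eef_pos: [519.6, -133.3, 231.4]
eef_rot: [-3.142, -0.0, 0.021]
wrist_force: [1.1, -0.7, -0.7]
finger_gap: 29.6
finger_force: 35.0
```

```bash
python3 go.py 469.8 -276.1 231.8 15.7
```

```text
t 12.55 p [ 519.6 -133.3  231.4] rpy [-180.    -0.     1.2] gap 29.63324615664803 F [ 1.1 -0.7 -0.7]
shift [-0.0528  0.1417 -0.0004] turn -0.2533
```

Call:
move_arm(
  moves=[
    [-0.008,0.005,0,0],
    [-0.018,0.017,0,-0.03],
    [-0.026,0.035,0,-0.06],
    [-0.033,0.058,0,-0.1],
    [-0.04,0.082,0,-0.14],
    [-0.045,0.104,0,-0.18],
    [-0.049,0.122,0,-0.215],
    [-0.051,0.134,0,-0.24],
    [-0.053,0.142,0,-0.253],
    [-0.053,0.142,0,-0.253],
    [-0.053,0.142,0,-0.253],
  ],
)

```text
clock: 13.65
eef_pos: [469.5, -276.1, 231.5]
eef_rot: [-3.141, -0.0, 0.273]
wrist_force: [-0.4, 0.2, -0.8]
finger_gap: 29.7
finger_force: 35.0
```

```bash
python3 go.py 469.8 -276.1 53.5 15.7
```

```text
t 13.65 p [ 469.5 -276.1  231.5] rpy [-180.    -0.    15.7] gap 29.68609721049363 F [-0.4  0.2 -0.8]
shift [3.00e-04 1.00e-04 1.78e-01] turn -0.0008
```

Call:
move_arm(
  moves=[
    [0,0,0.01,0],
    [0,0,0.03,0],
    [0,0,0.06,0],
    [0,0,0.09,0],
    [0,0,0.115,0],
    [0,0,0.135,0],
    [0,0,0.152,0],
    [0,0,0.163,0],
    [0,0,0.171,0],
    [0,0,0.176,0],
    [0,0,0.178,0],
    [0,0,0.178,0],
  ],
)

```text
clock: 14.85
eef_pos: [469.7, -276.4, 53.6]
eef_rot: [3.141, -0.0, 0.274]
wrist_force: [0.1, 0.1, -1.4]
finger_gap: 29.8
finger_force: 35.0
```

Call:
move_arm(
  moves=[
    [0,0,0.0005,0],
    [0,0,0.001,0],
    [0,0,0.001,0],
  ],
)

```text
clock: 15.15
eef_pos: [469.7, -276.5, 52.7]
eef_rot: [3.141, -0.0, 0.274]
wrist_force: [-0.4, 0.2, -1.2]
finger_gap: 29.9
finger_force: 35.0
```

Call:
move_arm(
  moves=[
    [0,0,0.0005,0],
    [0,0,0.0005,0],
    [0,0,0.0005,0],
    [0,0,0.0005,0],
    [0,0,0.0005,0],
    [0,0,0.0005,0],
  ],
  jaw=0.07,
)

```text
clock: 15.75
eef_pos: [469.6, -276.4, 52.0]
eef_rot: [3.142, -0.0, 0.274]
wrist_force: [-0.2, -0.7, 0.2]
finger_gap: 69.9
finger_force: 0.0
```

Call:
move_arm(
  moves=[
    [0,0,-0.01,0],
    [0,0,-0.03,0],
    [0,0,-0.06,0],
    [0,0,-0.1,0],
    [0,0,-0.14,0],
    [-0.04,0,-0.18,0],
    [-0.08,0.03,-0.2,0],
    [-0.12,0.06,-0.2,0],
    [-0.15,0.1,-0.2,0],
    [-0.15,0.14,-0.2,0],
    [-0.15,0.14,-0.2,0],
    [-0.15,0.14,-0.2,0],
  ],
)

```text
clock: 16.95
eef_pos: [362.7, -452.0, 251.8]
eef_rot: [-3.141, 0.0, 0.273]
wrist_force: [-0.2, 0.7, -0.2]
finger_gap: 70.1
finger_force: 0.0
```

```bash
python3 - <<'E'
from h import *
for n in('top','side'): c=cam(n)
cv2.imwrite('pics/end.png',cv2.resize(c['frame'],(800,600),interpolation=cv2.INTER_CUBIC))
E
python3 m2.py|grep -E 'orange|bar'
```

```text
bar (array([398.4, 290.5]), array([56.4, 24.3]), 83.8, 83) [394.64989833 290.28468757 121.08626809] [115.13320183 122.05594903 127.35565483]
orange (array([ 469.1, -274.9]), array([149.1,  29.5]), 15.6, 297) [ 477.90239206 -271.08955038   85.587445  ]
orange top (array([ 469.1, -274.9]), array([149.1,  29.5]), 15.6, 272) [ 477.3915009  -271.63189696   85.85430344]
 bar (array([397.3, 286.6]), array([60.1, 21.2]), 81.4, 48) [393.73054049 281.70056556 117.81208068] [112.40594962 119.72300678 123.37455929]
orange (array([ 439.7, -287.4]), array([89.7, 30.4]), 17.8, 301) [ 442.07789055 -290.75467456   81.39946344]
orange top (array([ 439.7, -287.6]), array([89.7, 30.1]), 18.4, 216) [ 445.90454631 -287.32580962   83.94915096]
```

View pics/end.png

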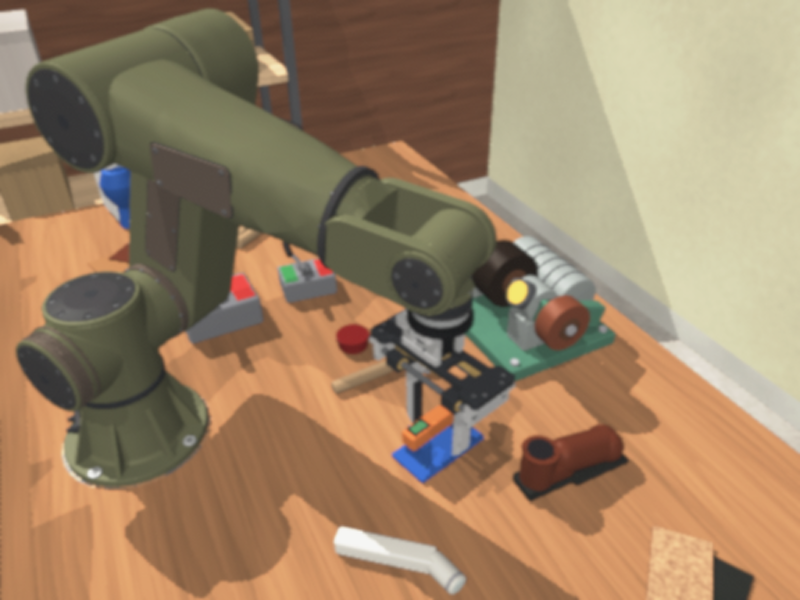

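The thermometer at (430,428) is back in its rest, within 1 mm of its original pose. The isolator handle at (288,248) is still over green, and the tin, hammer and shoe look unmoved; the arm hides the tub in this view.

```bash
python3 -c "
from cell import manip
print(manip.sign_off())"
```

```text
the job is handed in; nothing more can be done
None
```

I threw the isolator fully off, held the thermometer about 10 cm square-on to the yellow patch for over 2 s, returned it to its rest within 1 mm of its original pose, and handed the job in at about 17 s of the 56 s allowed.

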